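# Load the pack holder with charged cells in reverse order

### The arm

A 6-joint arm with a two-finger parallel gripper is mounted at the origin on the work surface. World frame = base frame: x ahead of the robot, y to its left, z up, the work surface at z = 0. Lengths are in m, angles in rad, forces in N, time in s.
With the tool pointing down it reaches from about 0.35 to 0.775 m from the base axis. Payload 7.3 kg.
Tool frame: the origin (TCP) lies at the centre of the arm's flange, where the gripper is bolted on; the fingertips stand 178 mm ahead of it and the grasp point (between the pads) lies 159 mm ahead of it (tip_extent is the distance from the TCP to the fingertips, in m); z points along the fingers, y is the line along which they close (so a half turn about z gives the same grasp; the last joint's range is limited). The gripper opens to 92 mm and grips with 3 to 60 N. Pads are 19 mm wide; open, the fingers measure 130 mm over their backs; the gripper's body (75 mm by 190 mm) begins 47 mm behind the grasp point.
Start: joints at [-1.314, 0.342, 1.524, -0, 1.275, -0.146], TCP at [0.206, -0.483, 0.405] pointing down, gripper open.
Joint ranges: [-2.53, 2.53], [-0.77, 2.02], [0.04, 2.7], [-1, 4.14], [0.28, 2.66], [-3.11, 3.11]. Speed limits (rad/s): [2.57, 2.57, 3.14, 3.14, 3.14, 3.14].

### API

Orientations are given as [roll, pitch, yaw] about the fixed x, y, z axes, in that order (R = Rz(yaw) Ry(pitch) Rx(roll)).
In Python, from cell import * gives the robot as it stands.
- The arm moves only by the tool arm_command, never from a script. Its arguments are lists of equal length, an entry for each row: "xyz": the shift along the world's x, y, z in mm, a list of three; "spin": the turn about the world's z in degrees. In form: {"xyz": [[tx, ty, tz], ...], "spin": [spin, ...]}. A call has 1 to 20 rows; each row shifts and turns the commanded pose from where the row before left it; what a row does not reach is not made up. A row lasts 1/10 s, in which the tool goes at most 50 mm and 8.59 degrees, less where a joint would pass 70% of its speed; a pose out of reach is approached as far as the arm can. A call with a gripper value outside its range is refused whole. "jaw" is the opening, from -1 (shut) to 1 (fully open), set as the call begins (left out, the last holds). The fingers move at their own pace and stop on an object; "squeeze" is the grip in N (left out, the last holds). Time passes only in rows, so rows that do not move let the fingers close. It gives the time, the measured TCP pose, the force, the opening and the grip force at its end, in the units of the state.
- observe(): the state, without advancing time (a new reading comes with each control period).
- read_camera(name): name is "scene" or "top" or "wrist"; returns a dict with "img" (480x640x3 uint8, red, green, blue), "depth" (480x640 float32, m along the optical axis (not along the pixel's ray), 0 where there is no reading), "fx", "fy", "cx", "cy" (pixels), "world_from_camera" (4x4, takes a point from camera to world coordinates). Camera axes: x right, y up, looking along -z (the intrinsics and any distortion apply to the point x, -y, -z); pixel columns grow to the right and rows downward; lengths in m; the calibration is good to about 2 mm. A picture is of the moment at which its call begins.
- hand_in(): hands the job in; it is judged then, once.
The state is a dict: "time": time; "qpos": joint angles; "qvel": joint speeds; "joint_efforts": joint torques, N m; "tool_pos": TCP position; "tool_rot": TCP orientation; "contact_force": force on the tool from outside, world axes, zero at the start; "torque": the same for the moment, N m; "opening": finger opening in m; "grip_force": force on a finger pad.
Only numpy, scipy, OpenCV 4.12 (cv2) and the standard library are available. Lean on these libraries where they do the work, as an engineer would, in place of code of your own. Each camera call takes 0.05 s, during which the arm holds its last target. There are 200 camera calls.

### The job

The four charged battery cells have to go from the charger rack into the black pack holder in reverse order: the cell nearest the charger's red end goes into the pocket farthest from the holder's red end, the next one into the pocket next to that, and so on along the row. Set each cell down gently, never dropping it from above, so that all four end upright on the floors of their own pockets, released and at rest.

Things in the scene. Friction and masses are not known exactly. Their poses are not given: they have to be found in the camera images.
- cell_violet: Loose battery cell with a violet sleeve and top ring, a plain upright cylinder 26 mm across and 65 mm tall, about 90 g, steel button on top. Origin at the centre of its underside, z up along the cell. At the start it stands in a cup of the charger. Safe to grip at 20 N at about two thirds of its height.
- cell_lime: Loose battery cell with a lime sleeve and top ring, a plain upright cylinder 26 mm across and 65 mm tall, about 90 g, steel button on top. Origin at the centre of its underside, z up along the cell. At the start it stands in a cup of the charger. Safe to grip at 20 N at about two thirds of its height.
- cell_yellow: Loose battery cell with a yellow sleeve and top ring, a plain upright cylinder 26 mm across and 65 mm tall, about 90 g, steel button on top. Origin at the centre of its underside, z up along the cell. At the start it stands in a cup of the charger. Safe to grip at 20 N at about two thirds of its height.
- cell_white: Loose battery cell with a white sleeve and top ring, a plain upright cylinder 26 mm across and 65 mm tall, about 90 g, steel button on top. Origin at the centre of its underside, z up along the cell. At the start it stands in a cup of the charger. Safe to grip at 20 N at about two thirds of its height.
- cup_violet: Fixed dark square cup on the charger in which the violet cell stands at the start (all four cups look alike): 40 x 40 mm outside, 34 mm inside, 14 mm high, floor 3 mm thick. Origin at the centre of its underside, 10 mm above the table; axes as the charger's. It never moves after the start, so it tells which slot the cell came from.
- cup_lime: Fixed dark square cup on the charger in which the lime cell stands at the start (all four cups look alike): 40 x 40 mm outside, 34 mm inside, 14 mm high, floor 3 mm thick. Origin at the centre of its underside, 10 mm above the table; axes as the charger's. It never moves after the start, so it tells which slot the cell came from.
- cup_yellow: Fixed dark square cup on the charger in which the yellow cell stands at the start (all four cups look alike): 40 x 40 mm outside, 34 mm inside, 14 mm high, floor 3 mm thick. Origin at the centre of its underside, 10 mm above the table; axes as the charger's. It never moves after the start, so it tells which slot the cell came from.
- cup_white: Fixed dark square cup on the charger in which the white cell stands at the start (all four cups look alike): 40 x 40 mm outside, 34 mm inside, 14 mm high, floor 3 mm thick. Origin at the centre of its underside, 10 mm above the table; axes as the charger's. It never moves after the start, so it tells which slot the cell came from.
- charger: Charger rack, fixed, turned any way: dark steel-grey bar 64 x 224 mm, 10 mm thick, four cups in a row at y = +72, +24, -24, -72 mm, x = 0. Red block (22 mm high) at its +y end, black block at -y. Origin at the centre of its underside, on the table, z up. Gaps between cells are 22 mm: grip across the row (fingers closing along x), where nothing is higher than 24 mm.
- holder: Pack holder, fixed, turned any way: black tray 52 x 224 mm, 22 mm high, four pockets in a row at y = +72, +24, -24, -72 mm, x = 0, each 44 x 44 mm inside, its floor 4 mm above the underside, a copper strip on it; walls 4 mm. Red block at its +y end, light grey block at -y. Origin at the centre of its underside, on the table, z up. Set down with fingers closing along x.
Mind the look-alikes: they are no part of the job. Several things have the shape of the cell_white; the one meant has the colours described above. Several things have the shape of the cell_yellow; the one meant has the colours described above.

How it is judged:
By the outcome, as a careful person would: the job done as asked, in the order asked, and still so for the second after the job is handed in, with the robot touching nothing.
It also fails if it takes over 109 s, if anything falls off the work surface, if the arm or the gripper's body presses on something with over 40 N, if the wrist force passes 120 N, or if a joint passes its speed limit or range.

## Working session

There is one attempt and no reset: what is moved stays moved. The work goes in short steps, Python scripts to look and compute and a tool call to move; the robot and the scene stay as the last step left them, time stands still between calls to the robot, and variables do not carry over. Pictures are saved under pics/ and viewed, at most 14 in all, crops included, and the job is handed in when it is done.

Besides the shell and the picture viewer there is one more tool, called after ">>>" as a command line: name --pt "numbers of a row" for each row, then --argument value for the rest. arm_command: Moves the arm, as the interface text tells. Its arguments: {"type":"object","properties":{"xyz":{"type":"array","items":{"type":"array","items":{"type":"number"}}},"spin":{"type":"array","items":{"type":"number"}},"jaw":{"type":"number"},"squeeze":{"type":"number"}},"required":["xyz","spin"]}

```bash
mkdir -p pics
python3 - <<'E'
from cell import *
import cv2,numpy as np
for n in("top","scene"):
    c=read_camera(n); cv2.imwrite(f"pics/{n}1.png",c["img"][:,:,::-1]); np.savez(f"{n}1.npz",**c)
    print(n,c["fx"],c["fy"],c["cx"],c["cy"],[k for k in c if k not in("img","depth")]); print(np.round(c["world_from_camera"],3))
s=observe();print(s["time"],s["tool_pos"],s["tool_rot"],s["opening"])
E
```

```text
top 614.6388277774622 614.6388277774622 319.48961978977303 235.2506660293617 ['fx', 'fy', 'cx', 'cy', 'world_from_camera']
[[-0.021  0.996 -0.091  0.415]
 [-1.    -0.02   0.011 -0.007]
 [ 0.009  0.092  0.996  1.248]
 [ 0.     0.     0.     1.   ]]
scene 506.75051639380473 506.75051639380473 328.55014758163645 242.88297350823805 ['fx', 'fy', 'cx', 'cy', 'world_from_camera']
[[ 0.902 -0.249  0.353  0.84 ]
 [ 0.432  0.519 -0.738 -0.617]
 [ 0.001  0.818  0.575  0.531]
 [ 0.     0.     0.     1.   ]]
0.1 [ 0.20579465 -0.48283457  0.40411326] [-3.14019104e+00 -2.06635136e-04  4.02831543e-01] 0.09224641952537767
```

View pics/top1.png

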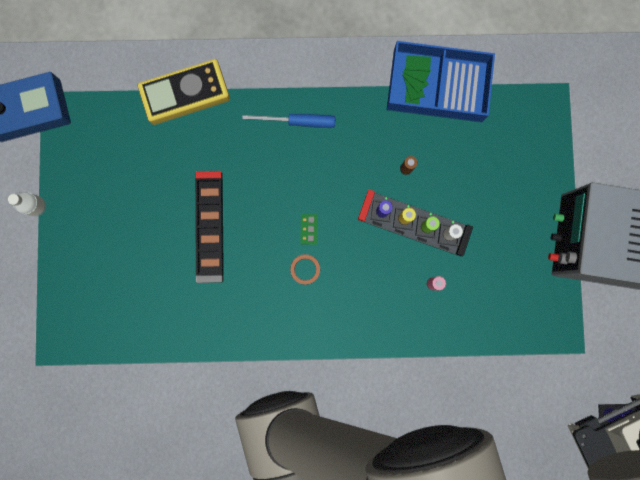

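View pics/scene1.png

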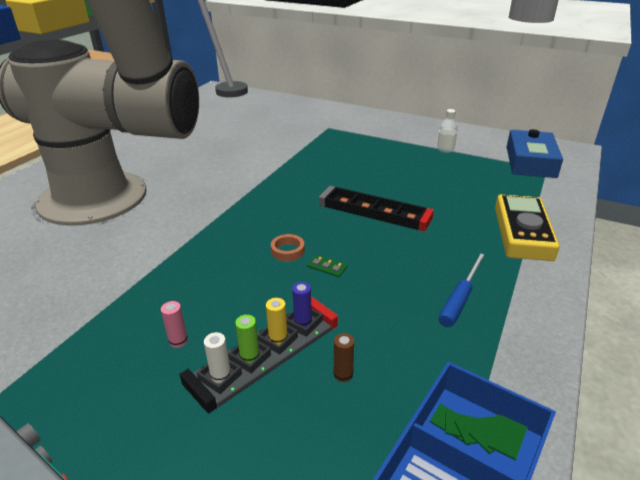

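The top view shows the charger with violet (385,208), yellow (409,215), lime (432,224) and white (456,231), and its red end at (366,206). The holder has its red end at (208,175), its grey end at (209,279) and copper strips at about x=210, y=191/215/239/262. The look-alikes are the brown cell (409,164) and the pink one (438,284), both outside the charger. The four cells in the cups match the described colours.

```bash
cat > h.py <<'E'
import cv2,numpy as np
def ray(c,u,v,z):
    T=c["world_from_camera"];d=T[:3,:3]@np.array([(u-c["cx"])/c["fx"],-(v-c["cy"])/c["fy"],-1]);o=T[:3,3]
    return o+d*(z-o[2])/d[2]
def cloud(c):
    v,u=np.mgrid[:480,:640];D=c["depth"];T=c["world_from_camera"]
    P=np.stack([(u-c["cx"])/c["fx"]*D,-(v-c["cy"])/c["fy"]*D,-D],-1)
    return P@T[:3,:3].T+T[:3,3]
def blobs(m,lo,hi):
    n,_,s,ce=cv2.connectedComponentsWithStats(m.astype(np.uint8))
    return [(ce[i],s[i]) for i in range(1,n) if lo<s[i,4]<hi]
E
python3 - <<'E'
from h import *
for n in("top","scene"):
    c=dict(np.load(f"{n}1.npz")); P=cloud(c); hsv=cv2.cvtColor(c["img"],cv2.COLOR_RGB2HSV); H,S,V=[hsv[:,:,i].astype(int) for i in range(3)]
    print(n,"table z",np.median(P[300:330,300:340,2]) if n=="top" else '')
    m=(P[:,:,2]>.070)&(P[:,:,2]<.09)&(P[:,:,0]>.2)&(P[:,:,0]<.7)&(abs(P[:,:,1])<.4)
    for ce,s in blobs(m,30,2000):
        x,y,w,h,a=s; k=m[y:y+h,x:x+w]; q=P[y:y+h,x:x+w][k]
        print("top",ce.round(1),a,w,h,"z",np.median(q[:,2]).round(4),"ray",ray(c,*ce,.078).round(4))
    cop=(H<15)&(S>90)&(V>60)
    box=(slice(165,290),slice(190,230)) if n=="top" else (slice(180,235),slice(315,440))
    mm=np.zeros_like(cop);mm[box]=cop[box]
    for ce,s in blobs(mm,20,1000):print("red/cop",ce.round(1),s[2:],hsv[int(ce[1]),int(ce[0])],"ray4",ray(c,*ce,.005).round(4),"ray22",ray(c,*ce,.022).round(4))
c=dict(np.load("top1.npz"));s=dict(np.load("scene1.npz"))
a=cv2.resize(c["img"][150:300,350:490],(560,600));b=cv2.resize(s["img"][270:420,150:370],None,fx=.01,fy=.01)
cv2.imwrite("pics/crop1.png",a[:,:,::-1])
E
```

```text
top table z 0.0006780198597224896
top [385.1 207.1] 144 13 14 z 0.0782 ray [ 0.5745 -0.1472  0.078 ]
top [408.3 214.7] 150 14 14 z 0.0776 ray [ 0.559  -0.1915  0.078 ]
top [432.  223.2] 144 15 14 z 0.0776 ray [ 0.5416 -0.2365  0.078 ]
top [454.9 231.1] 147 15 14 z 0.0783 ray [ 0.5254 -0.2797  0.078 ]
red/cop [208.1 174.3] [ 27   8 194] [  1 182 196] ray4 [0.6593 0.2044 0.005 ] ray22 [0.656  0.2015 0.022 ]
red/cop [209.4 191.5] [ 19   8 144] [ 11 119 175] ray4 [0.6236 0.2019 0.005 ] ray22 [0.6208 0.199  0.022 ]
red/cop [209.3 214.9] [ 19   9 136] [ 11 121 173] ray4 [0.5756 0.2022 0.005 ] ray22 [0.5734 0.1993 0.022 ]
red/cop [209.5 238.5] [ 18   8 144] [ 11 119 175] ray4 [0.5274 0.2021 0.005 ] ray22 [0.5259 0.1992 0.022 ]
red/cop [209.5 262.4] [ 19   8 143] [ 11 122 174] ray4 [0.479  0.2022 0.005 ] ray22 [0.4782 0.1994 0.022 ]
scene table z 
top [301.  289.2] 250 19 17 z 0.0777 ray [ 0.5765 -0.1528  0.078 ]
top [275.2 305.6] 275 20 18 z 0.0777 ray [ 0.5615 -0.1969  0.078 ]
top [245.2 323. ] 308 21 20 z 0.0778 ray [ 0.5438 -0.2415  0.078 ]
top [214.4 341.6] 345 22 20 z 0.0778 ray [ 0.5278 -0.2848  0.078 ]
red/cop [343.8 199.4] [ 9  6 38] [ 11 143 187] ray4 [0.4793 0.2104 0.005 ] ray22 [0.491  0.1836 0.022 ]
red/cop [365.2 204.5] [ 9  6 40] [ 11 144 190] ray4 [0.5266 0.2106 0.005 ] ray22 [0.5368 0.1838 0.022 ]
red/cop [387.7 209.7] [10  6 41] [ 10 143 187] ray4 [0.5746 0.2113 0.005 ] ray22 [0.5832 0.1845 0.022 ]
red/cop [425.6 219. ] [ 15  23 217] [  1 204 201] ray4 [0.6525 0.2105 0.005 ] ray22 [0.6586 0.1838 0.022 ]
red/cop [410.8 215.4] [ 9  6 42] [ 10 143 189] ray4 [0.6227 0.2109 0.005 ] ray22 [0.6297 0.1841 0.022 ]
```

View pics/crop1.png

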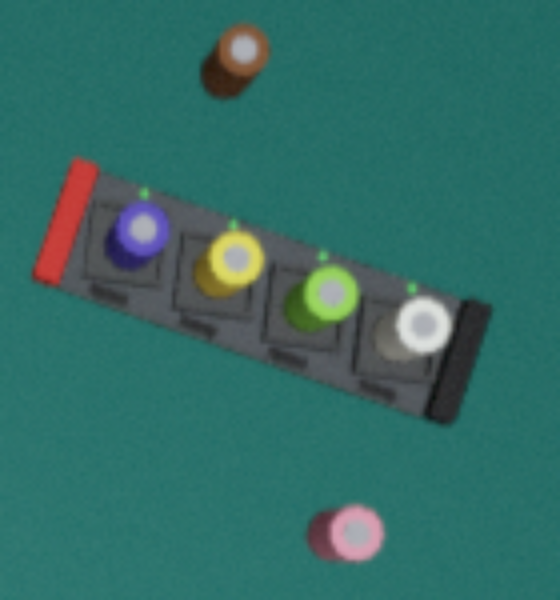

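Violet, yellow, lime and white run from the charger's red end to its black end, all seated in cups. Brown and pink stand off the charger and are excluded. So violet goes to the grey-end pocket (x .479), yellow to .527, lime to .576 and white to .624. I'll move over violet first.

>>> arm_command --pt "31 28 0" --pt "31 28 0" --pt "31 28 0" --pt "31 28 0" --pt "31 28 0" --pt "31 28 0" --pt "31 28 0" --pt "31 28 0" --pt "31 28 0" --pt "31 28 0" --pt "31 28 0" --pt "27 28 0" --pt "0 0 0" --pt "0 0 0" --spin '[4,4,4,4,4,4,4,4,4,4,4,2.5,0,0]' --jaw 1 --squeeze 20

```text
time: 1.5
tool_pos: [0.574, -0.1464, 0.4039]
tool_rot: [-3.14, 0.0, 1.216]
contact_force: [-1.4, -0.9, -0.2]
opening: 0.092
grip_force: 0.0
```

Run:
```python
from cell import *
from h import *
c=read_camera("wrist"); cv2.imwrite("pics/w1.png",c["img"][:,:,::-1]);P=cloud(c)
m=(P[:,:,2]>.074)&(P[:,:,2]<.09)&(P[:,:,0]>.2)&(P[:,:,0]<.7)
for ce,s in blobs(m,100,20000): print(ce.round(1),s[2:],ray(c,*ce,.078).round(4),c["img"][int(ce[1])-0,s[0]+4])
s=observe();print(s["time"],s["tool_pos"].round(4),np.degrees(s["tool_rot"]).round(1),s["contact_force"])
```

```text
[325.3 224.7] [ 27  27 568] [ 0.5756 -0.1477  0.078 ] [122 103 240]
[326.3 270.8] [ 26  25 513] [ 0.5604 -0.1917  0.078 ] [247 245   7]
[325.3 314.6] [ 25  24 459] [ 0.5428 -0.2366  0.078 ] [166 244  21]
[325.1 360.4] [ 22   7 111] [ 0.5237 -0.2881  0.078 ] [247 247 247]
1.55 [ 0.5735 -0.1472  0.4042] [-179.9    0.    69.6] [-0.15044521 -1.64265464  0.0416164 ]
```

View pics/w1.png

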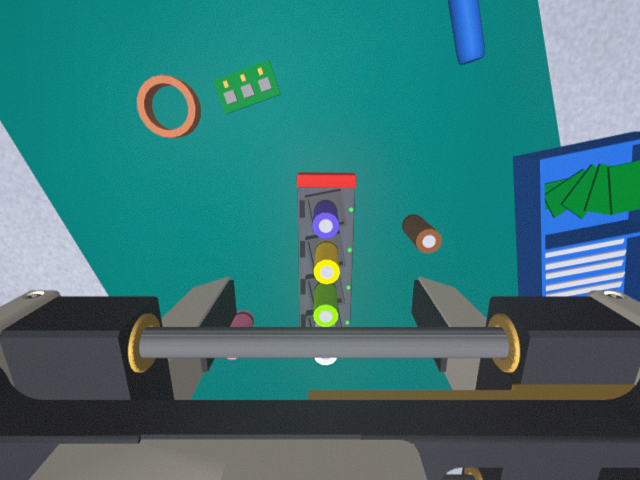

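The wrist view shows the cells in one column (violet 325,225, yellow 326,271, lime 325,315), square to the jaws and agreeing with the top view within 1.5 mm. I'll descend now.

>>> arm_command --pt "1 0 -22" --pt "0 0 -22" --pt "0 0 -22" --pt "0 0 -22" --pt "0 0 -22" --pt "0 0 -22" --pt "0 0 -22" --pt "0 0 -22" --pt "0 0 -8" --pt "0 0 -5" --pt "0 0 0" --pt "0 0 0" --spin '[0,0,0,0,0,0,0,0,0,0,0,0]'

```text
time: 2.75
tool_pos: [0.575, -0.1474, 0.2168]
tool_rot: [3.14, 0.0, 1.214]
contact_force: [0.4, -0.3, -0.3]
opening: 0.0917
grip_force: 0.0
```

>>> arm_command --pt "0 0 0" --pt "0 0 0" --pt "0 0 0" --pt "0 0 0" --pt "0 0 0" --pt "0 0 0" --pt "0 0 0" --pt "0 0 0" --pt "0 0 0" --pt "0 0 0" --spin '[0,0,0,0,0,0,0,0,0,0]' --jaw -1 --squeeze 20

```text
time: 3.75
tool_pos: [0.5748, -0.147, 0.2157]
tool_rot: [3.142, 0.0, 1.214]
contact_force: [-0.0, -0.0, -0.3]
opening: 0.0254
grip_force: 20.0
```

>>> arm_command --pt "0 0 12" --pt "0 0 25" --pt "0 0 25" --pt "0 0 25" --pt "0 0 23" --pt "-8 29 0" --pt "-8 29 0" --pt "-8 29 0" --pt "-8 29 0" --pt "-8 29 0" --pt "-8 29 0" --pt "-8 29 0" --pt "-8 29 0" --pt "-8 29 0" --pt "-8 29 0" --pt "-8 29 0" --pt "-8 30 0" --pt "0 0 0" --pt "0 0 0" --spin '[0,0,0,0,0,-5.8,-5.8,-5.8,-5.8,-5.8,-5.8,-5.8,-5.8,-5.8,-5.8,-5.8,-5.8,0,0]'

```text
time: 5.65
tool_pos: [0.4786, 0.2024, 0.3264]
tool_rot: [3.141, -0.001, 0.003]
contact_force: [-0.3, -0.3, -0.6]
opening: 0.0254
grip_force: 20.0
```

Run:
```python
from cell import *
from h import *
c=read_camera("wrist");d=read_camera("scene")
a=cv2.resize(c["img"],(400,300));b=cv2.resize(d["img"],(400,300))
cv2.imwrite("pics/w2.png",np.hstack([a,b])[:,:,::-1])
s=observe();print(s["time"],s["tool_pos"].round(4),np.degrees(s["tool_rot"]).round(1),s["contact_force"],s["opening"])
```

```text
5.75 [0.479  0.2013 0.3261] [180.  -0.   0.] [-0.14421068 -0.53133982  0.61467244] 0.025616445498181057
```

View pics/w2.png

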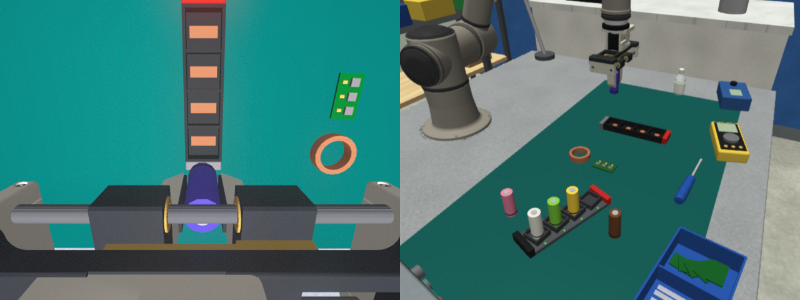

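Violet is held upright over the grey-end pocket. The wrist view shows all four pockets empty ahead of it. I'll lower it.

>>> arm_command --pt "0 0 -20" --pt "0 0 -25" --pt "0 0 -25" --pt "0 0 -20" --pt "0 0 -14" --pt "0 0 -6" --pt "0 0 -4" --pt "0 0 -2" --pt "0 0 -1" --pt "0 0 0" --pt "0 0 0" --spin '[0,0,0,0,0,0,0,0,0,0,0]'

```text
time: 6.85
tool_pos: [0.4789, 0.2021, 0.2092]
tool_rot: [-3.142, -0.001, -0.0]
contact_force: [0.2, 0.4, -0.7]
opening: 0.026
grip_force: 20.0
```

>>> arm_command --pt "0 0 -0.5" --pt "0 0 -0.5" --pt "0 0 -0.5" --pt "0 0 0" --pt "0 0 0" --spin '[0,0,0,0,0]'

```text
time: 7.35
tool_pos: [0.4788, 0.202, 0.2072]
tool_rot: [3.141, 0.0, -0.0]
contact_force: [-0.1, -0.1, -0.0]
opening: 0.0256
grip_force: 20.0
```

>>> arm_command --pt "0 0 -0.5" --pt "0 0 0" --pt "0 0 -0.5" --pt "0 0 0" --pt "0 0 0" --spin '[0,0,0,0,0]'

```text
time: 7.85
tool_pos: [0.4788, 0.202, 0.2066]
tool_rot: [3.142, -0.0, -0.0]
contact_force: [-2.1, -0.7, 5.4]
opening: 0.0255
grip_force: 20.0
```

Run:
```python
from cell import *
import numpy as np
F=[]
for i in range(3):
    read_camera("top");s=observe();F.append(np.r_[s["tool_pos"],s["contact_force"]])
print(np.round(F,4))
```

```text
[[ 0.4788  0.202   0.2066 -2.0891  0.2962  5.6695]
 [ 0.4788  0.202   0.2066 -2.493  -0.2462  5.8492]
 [ 0.4789  0.202   0.2066 -1.6806 -0.1924  5.1167]]
```

Contact reads about 5 N at z = .2066, so the cell is seated. I'll release, retreat and go over to yellow.

>>> arm_command --pt "0 0 0" --pt "0 0 0" --pt "0 0 0" --pt "0 0 0" --pt "0 0 0" --pt "0 0 0" --pt "0 0 10" --pt "0 0 25" --pt "0 0 25" --pt "0 0 25" --pt "0 0 25" --spin '[0,0,0,0,0,0,0,0,0,0,0]' --jaw 1

```text
time: 9.1
tool_pos: [0.4786, 0.202, 0.3181]
tool_rot: [-3.142, -0.001, -0.0]
contact_force: [0.9, 0.0, -0.1]
opening: 0.0915
grip_force: 0.0
```

>>> arm_command --pt "6 -30 0" --pt "6 -30 0" --pt "6 -30 0" --pt "6 -30 0" --pt "6 -30 0" --pt "6 -30 0" --pt "6 -30 0" --pt "6 -30 0" --pt "6 -30 0" --pt "6 -30 0" --pt "6 -30 0" --pt "6 -30 0" --pt "9 -34 0" --pt "0 0 0" --pt "0 0 0" --spin '[5.4,5.4,5.4,5.4,5.4,5.4,5.4,5.4,5.4,5.4,5.4,5.4,4.8,0,0]'

```text
time: 10.6
tool_pos: [0.5596, -0.1924, 0.3165]
tool_rot: [-3.141, -0.0, 1.212]
contact_force: [0.6, -0.3, 0.1]
opening: 0.0917
grip_force: 0.0
```

Run:
```python
from cell import *
from h import *
d=read_camera("scene");cv2.imwrite("pics/s3.png",d["img"][:,:,::-1])
c=read_camera("wrist");P=cloud(c)
m=(P[:,:,2]>.074)&(P[:,:,2]<.09)&(P[:,:,0]>.2)&(P[:,:,0]<.7)
for ce,s in blobs(m,100,20000): print(ce.round(1),s[2:],ray(c,*ce,.078).round(4),c["img"][int(ce[1]),s[0]+4])
s=observe();print(s["time"],s["tool_pos"].round(4),np.degrees(s["tool_rot"]).round(1))
```

```text
[324.  256.7] [  37   36 1036] [ 0.5604 -0.1919  0.078 ] [247 246  10]
[322.8 315.6] [ 35  25 713] [ 0.5437 -0.2343  0.078 ] [169 244  18]
[322.9 371.5] [ 33  29 775] [ 0.5268 -0.2797  0.078 ] [247 247 247]
10.7 [ 0.5596 -0.1911  0.3165] [-180.    -0.    69.6]
```

View pics/s3.png

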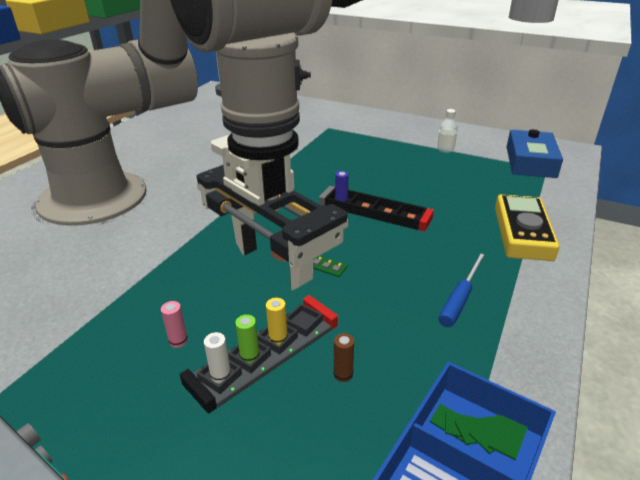

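Violet stands upright in the grey-end pocket at (342,185). I'll pick yellow next.

>>> arm_command --pt "0 0 -20" --pt "0 0 -22" --pt "0 0 -22" --pt "0 0 -20" --pt "0 0 -12" --pt "0 0 -5" --pt "0 0 0" --pt "0 0 0" --spin '[0,0,0,0,0,0,0,0]'

```text
time: 11.5
tool_pos: [0.5602, -0.1919, 0.2162]
tool_rot: [3.14, 0.0, 1.215]
contact_force: [0.2, -0.3, -0.3]
opening: 0.0921
grip_force: 0.0
```

>>> arm_command --pt "0 0 0" --pt "0 0 0" --pt "0 0 0" --pt "0 0 0" --pt "0 0 0" --pt "0 0 0" --pt "0 0 0" --pt "0 0 0" --pt "0 0 0" --pt "0 0 0" --spin '[0,0,0,0,0,0,0,0,0,0]' --jaw -1 --squeeze 20

```text
time: 12.5
tool_pos: [0.5598, -0.192, 0.2152]
tool_rot: [3.142, 0.0, 1.214]
contact_force: [-0.2, -0.1, 0.2]
opening: 0.0257
grip_force: 20.0
```

>>> arm_command --pt "0 0 12" --pt "0 0 25" --pt "0 0 25" --pt "0 0 25" --pt "0 0 23" --pt "-3 30 0" --pt "-3 30 0" --pt "-3 30 0" --pt "-3 30 0" --pt "-3 30 0" --pt "-3 30 0" --pt "-3 30 0" --pt "-3 30 0" --pt "-3 30 0" --pt "-3 30 0" --pt "-3 30 0" --pt "0 30 0" --pt "0 34 0" --pt "0 0 0" --pt "0 0 0" --spin '[0,0,0,0,0,-5.4,-5.4,-5.4,-5.4,-5.4,-5.4,-5.4,-5.4,-5.4,-5.4,-5.4,-5.4,-4.8,0,0]'

```text
time: 14.5
tool_pos: [0.5265, 0.2025, 0.3257]
tool_rot: [3.141, -0.0, 0.002]
contact_force: [-0.5, 0.1, -0.6]
opening: 0.0252
grip_force: 20.0
```

>>> arm_command --pt "0 0 -20" --pt "0 0 -25" --pt "0 0 -25" --pt "0 0 -20" --pt "0 0 -14" --pt "0 0 -6" --pt "0 0 -4" --pt "0 0 -2" --pt "0 0 -1" --pt "0 0 -0.5" --pt "0 0 0" --pt "0 0 0" --spin '[0,0,0,0,0,0,0,0,0,0,0,0]'

```text
time: 15.7
tool_pos: [0.5269, 0.2021, 0.2081]
tool_rot: [-3.142, -0.001, -0.0]
contact_force: [-0.3, 0.2, -1.0]
opening: 0.0257
grip_force: 20.0
```

>>> arm_command --pt "0 0 -0.5" --pt "0 0 0" --pt "0 0 -0.5" --pt "0 0 0" --pt "0 0 -0.5" --pt "0 0 0" --pt "0 0 0" --spin '[0,0,0,0,0,0,0]'

```text
time: 16.4
tool_pos: [0.5268, 0.202, 0.2062]
tool_rot: [3.141, 0.0, -0.0]
contact_force: [0.6, -0.4, -0.4]
opening: 0.0255
grip_force: 20.0
```

>>> arm_command --pt "0 0 -0.4" --pt "0 0 0" --pt "0 0 -0.3" --pt "0 0 0" --pt "0 0 0" --spin '[0,0,0,0,0]'

```text
time: 16.9
tool_pos: [0.5268, 0.202, 0.2061]
tool_rot: [3.142, -0.0, -0.0]
contact_force: [-1.4, -0.7, 5.9]
opening: 0.0257
grip_force: 20.0
```

Yellow is seated. I'll release it and go to lime.

>>> arm_command --pt "0 0 0" --pt "0 0 0" --pt "0 0 0" --pt "0 0 0" --pt "0 0 0" --pt "0 0 0" --pt "0 0 10" --pt "0 0 25" --pt "0 0 25" --pt "0 0 25" --pt "0 0 25" --spin '[0,0,0,0,0,0,0,0,0,0,0]' --jaw 1

```text
time: 18.0
tool_pos: [0.5267, 0.202, 0.3174]
tool_rot: [-3.142, -0.001, -0.0]
contact_force: [0.5, 1.3, 0.5]
opening: 0.092
grip_force: 0.0
```

>>> arm_command --pt "1 -31 0" --pt "1 -31 0" --pt "1 -31 0" --pt "1 -31 0" --pt "1 -31 0" --pt "1 -31 0" --pt "1 -31 0" --pt "1 -31 0" --pt "1 -31 0" --pt "1 -31 0" --pt "1 -31 0" --pt "1 -31 0" --pt "2 -31 0" --pt "2 -35 0" --pt "0 0 0" --pt "0 0 0" --spin '[5,5,5,5,5,5,5,5,5,5,5,5,5,4.6,0,0]'

```text
time: 19.6
tool_pos: [0.5426, -0.2364, 0.3159]
tool_rot: [3.141, -0.0, 1.212]
contact_force: [0.3, 0.7, -0.4]
opening: 0.0921
grip_force: 0.0
```

```bash
cat > look.py <<'E'
from cell import *
from h import *
c=read_camera("wrist");P=cloud(c)
m=(P[:,:,2]>.074)&(P[:,:,2]<.09)&(P[:,:,0]>.2)&(P[:,:,0]<.7)
for ce,s in blobs(m,100,20000): print(ce.round(1),s[2:],ray(c,*ce,.078).round(4),c["img"][int(ce[1]),s[0]+4])
s=observe();print(s["time"],s["tool_pos"].round(4),np.degrees(s["tool_rot"]).round(1))
E
python3 look.py
```

```text
[322.9 257.7] [  37   36 1037] [ 0.5427 -0.237   0.078 ] [174 245  38]
[322.9 314.9] [ 35  26 761] [ 0.5272 -0.2783  0.078 ] [247 247 247]
19.65 [ 0.5426 -0.2356  0.3158] [-180.    -0.    69.5]
```

>>> arm_command --pt "0 -1 -20" --pt "0 0 -22" --pt "0 0 -22" --pt "0 0 -20" --pt "0 0 -11" --pt "0 0 -5" --pt "0 0 0" --pt "0 0 0" --spin '[0,0,0,0,0,0,0,0]'

```text
time: 20.45
tool_pos: [0.5432, -0.2369, 0.2165]
tool_rot: [3.14, 0.0, 1.215]
contact_force: [-0.3, -0.2, 0.7]
opening: 0.092
grip_force: 0.0
```

>>> arm_command --pt "0 0 0" --pt "0 0 0" --pt "0 0 0" --pt "0 0 0" --pt "0 0 0" --pt "0 0 0" --pt "0 0 0" --pt "0 0 0" --pt "0 0 0" --pt "0 0 0" --spin '[0,0,0,0,0,0,0,0,0,0]' --jaw -1 --squeeze 20

```text
time: 21.45
tool_pos: [0.5428, -0.237, 0.2155]
tool_rot: [3.142, 0.0, 1.214]
contact_force: [-1.3, 1.2, 0.3]
opening: 0.0259
grip_force: 20.0
```

Run:
```python
from h import *
c=dict(np.load("top1.npz"));p=ray(c,438.5,283.5,.065);w=np.array([.5265,-.2795,0])
d=(p-w)[:2];print(p,d@[.937,-.349],d@[.349,.937])
```

```text
[ 0.42623162 -0.24699766  0.065     ] -0.10529478969224933 -0.004538971917028355
```

>>> arm_command --pt "0 0 12" --pt "0 0 25" --pt "0 0 25" --pt "0 0 25" --pt "0 0 23" --pt "2 31 0" --pt "2 31 0" --pt "2 31 0" --pt "2 31 0" --pt "2 31 0" --pt "2 31 0" --pt "2 31 0" --pt "2 31 0" --pt "2 31 0" --pt "3 31 0" --pt "3 31 0" --pt "3 31 0" --pt "3 33 0" --pt "3 34 0" --pt "0 0 0" --spin '[0,0,0,0,0,-5,-5,-5,-5,-5,-5,-5,-5,-5,-5,-5,-5,-5,-4.6,0]'

```text
time: 23.45
tool_pos: [0.5754, 0.2057, 0.3263]
tool_rot: [-3.14, -0.001, 0.002]
contact_force: [-0.1, 0.2, -1.1]
opening: 0.0255
grip_force: 20.0
```

>>> arm_command --pt "0 0 -20" --pt "0 0 -25" --pt "0 0 -25" --pt "0 0 -20" --pt "0 0 -14" --pt "0 0 -6" --pt "0 0 -4" --pt "0 0 -2" --pt "0 0 -1" --pt "0 0 -0.5" --pt "0 0 0" --pt "0 0 0" --spin '[0,0,0,0,0,0,0,0,0,0,0,0]'

```text
time: 24.65
tool_pos: [0.5759, 0.2021, 0.2084]
tool_rot: [-3.142, -0.001, -0.0]
contact_force: [-0.7, 0.3, -0.7]
opening: 0.0255
grip_force: 20.0
```

>>> arm_command --pt "0 0 -0.5" --pt "0 0 0" --pt "0 0 -0.5" --pt "0 0 0" --pt "0 0 -0.4" --pt "0 0 0" --pt "0 0 0" --spin '[0,0,0,0,0,0,0]'

```text
time: 25.35
tool_pos: [0.5758, 0.202, 0.2066]
tool_rot: [3.141, 0.0, -0.0]
contact_force: [0.4, 0.2, -1.4]
opening: 0.0259
grip_force: 20.0
```

>>> arm_command --pt "0 0 -0.4" --pt "0 0 0" --pt "0 0 -0.3" --pt "0 0 0" --pt "0 0 0" --spin '[0,0,0,0,0]'

```text
time: 25.85
tool_pos: [0.5758, 0.202, 0.2065]
tool_rot: [3.142, -0.0, -0.0]
contact_force: [-1.4, -1.2, 5.8]
opening: 0.0257
grip_force: 20.0
```

Lime is seated. I'll release it and go to white.

>>> arm_command --pt "0 0 0" --pt "0 0 0" --pt "0 0 0" --pt "0 0 0" --pt "0 0 0" --pt "0 0 0" --pt "0 0 10" --pt "0 0 25" --pt "0 0 25" --pt "0 0 25" --pt "0 0 25" --spin '[0,0,0,0,0,0,0,0,0,0,0]' --jaw 1

```text
time: 26.95
tool_pos: [0.5757, 0.202, 0.3178]
tool_rot: [-3.142, -0.001, -0.0]
contact_force: [-0.9, -0.1, 0.0]
opening: 0.0915
grip_force: 0.0
```

>>> arm_command --pt "-3 -32 0" --pt "-3 -32 0" --pt "-3 -32 0" --pt "-3 -32 0" --pt "-3 -32 0" --pt "-3 -32 0" --pt "-3 -32 0" --pt "-3 -32 0" --pt "-3 -32 0" --pt "-3 -32 0" --pt "-3 -32 0" --pt "-4 -32 0" --pt "-4 -32 0" --pt "-4 -32 0" --pt "-4 -33 0" --pt "0 0 0" --pt "0 0 0" --spin '[4.6,4.6,4.6,4.6,4.6,4.6,4.6,4.6,4.6,4.6,4.6,4.6,4.6,4.6,5.2,0,0]'

```text
time: 28.65
tool_pos: [0.5265, -0.2794, 0.3164]
tool_rot: [3.141, -0.0, 1.212]
contact_force: [-0.1, 0.3, -0.8]
opening: 0.0919
grip_force: 0.0
```

```bash
python3 look.py
```

```text
[322.7 258.4] [  37   36 1030] [ 0.5264 -0.2806  0.078 ] [247 247 247]
28.7 [ 0.5267 -0.2786  0.3163] [180.   -0.   69.5]
```

>>> arm_command --pt "0 -1 -20" --pt "0 0 -22" --pt "0 0 -22" --pt "0 0 -20" --pt "0 0 -12" --pt "0 0 -5" --pt "0 0 0" --pt "0 0 0" --spin '[0,0,0,0,0,0,0,0]'

```text
time: 29.5
tool_pos: [0.5272, -0.2799, 0.2159]
tool_rot: [3.14, 0.0, 1.215]
contact_force: [0.4, 0.2, 0.9]
opening: 0.0918
grip_force: 0.0
```

>>> arm_command --pt "0 0 0" --pt "0 0 0" --pt "0 0 0" --pt "0 0 0" --pt "0 0 0" --pt "0 0 0" --pt "0 0 0" --pt "0 0 0" --pt "0 0 0" --pt "0 0 0" --spin '[0,0,0,0,0,0,0,0,0,0]' --jaw -1 --squeeze 20

```text
time: 30.5
tool_pos: [0.5268, -0.28, 0.2149]
tool_rot: [3.142, -0.0, 1.214]
contact_force: [1.1, 0.3, -0.2]
opening: 0.0256
grip_force: 20.0
```

>>> arm_command --pt "0 0 12" --pt "0 0 25" --pt "0 0 25" --pt "0 0 25" --pt "0 0 23" --pt "6 32 0" --pt "6 32 0" --pt "6 32 0" --pt "6 32 0" --pt "6 32 0" --pt "6 32 0" --pt "6 32 0" --pt "6 32 0" --pt "7 32 0" --pt "7 32 0" --pt "7 32 0" --pt "7 32 0" --pt "7 32 0" --pt "7 33 0" --pt "7 33 0" --spin '[0,0,0,0,0,-4.6,-4.6,-4.6,-4.6,-4.6,-4.6,-4.6,-4.6,-4.6,-4.6,-4.6,-4.6,-4.6,-4.6,-5.2]'

```text
time: 32.5
tool_pos: [0.6238, 0.2034, 0.3259]
tool_rot: [3.142, -0.001, -0.004]
contact_force: [-0.1, -0.3, -0.5]
opening: 0.0256
grip_force: 20.0
```

>>> arm_command --pt "0 0 0" --pt "0 0 0" --pt "0 0 -20" --pt "0 0 -25" --pt "0 0 -25" --pt "0 0 -20" --pt "0 0 -14" --pt "0 0 -6" --pt "0 0 -4" --pt "0 0 -2" --pt "0 0 -1" --pt "0 0 -0.5" --pt "0 0 0" --pt "0 0 0" --spin '[0,0,0,0,0,0,0,0,0,0,0,0,0,0]'

```text
time: 33.9
tool_pos: [0.6239, 0.2021, 0.2078]
tool_rot: [-3.142, -0.001, -0.0]
contact_force: [0.1, -0.0, -1.6]
opening: 0.0256
grip_force: 20.0
```

>>> arm_command --pt "0 0 -0.5" --pt "0 0 0" --pt "0 0 -0.5" --pt "0 0 0" --pt "0 0 -0.4" --pt "0 0 0" --pt "0 0 0" --spin '[0,0,0,0,0,0,0]'

```text
time: 34.6
tool_pos: [0.6238, 0.202, 0.206]
tool_rot: [3.141, 0.0, -0.0]
contact_force: [-0.1, 0.0, -0.8]
opening: 0.0257
grip_force: 20.0
```

>>> arm_command --pt "0 0 -0.4" --pt "0 0 0" --pt "0 0 -0.3" --pt "0 0 0" --pt "0 0 0" --spin '[0,0,0,0,0]'

```text
time: 35.1
tool_pos: [0.6238, 0.202, 0.2059]
tool_rot: [3.142, -0.0, -0.0]
contact_force: [-2.4, -1.1, 4.8]
opening: 0.0255
grip_force: 20.0
```

>>> arm_command --pt "0 0 0" --pt "0 0 0" --pt "0 0 0" --pt "0 0 0" --pt "0 0 0" --pt "0 0 0" --pt "0 0 10" --pt "0 0 25" --pt "0 0 25" --pt "0 0 25" --pt "0 0 25" --pt "0 -30 0" --pt "0 -40 0" --pt "0 -40 0" --pt "0 -40 0" --pt "0 -30 0" --pt "0 0 0" --pt "0 0 0" --spin '[0,0,0,0,0,0,0,0,0,0,0,0,0,0,0,0,0,0]' --jaw 1

```text
time: 36.9
tool_pos: [0.6238, 0.0214, 0.3161]
tool_rot: [-3.141, -0.001, -0.002]
contact_force: [0.3, 0.7, -0.3]
opening: 0.0919
grip_force: 0.0
```

Run:
```python
from cell import *
from h import *
c=read_camera("top");d=read_camera("scene");P=cloud(c)
m=(P[:,:,2]>.06)&(P[:,:,2]<.08)&(P[:,:,0]>.4)&(P[:,:,0]<.7)&(P[:,:,1]>.15)&(P[:,:,1]<.25)
for ce,s in blobs(m,30,2000): 
    q=P[s[1]:s[1]+s[3],s[0]:s[0]+s[2]][m[s[1]:s[1]+s[3],s[0]:s[0]+s[2]]];print(ce.round(1),s[2:],ray(c,*ce,.069).round(4),np.median(q[:,2]).round(4))
a=cv2.resize(c["img"][150:300,150:300],(400,400));b=cv2.resize(d["img"][130:330,280:480],(400,400))
cv2.imwrite("pics/end.png",np.hstack([a,b])[:,:,::-1])
```

```text
[203.8 187.3] [ 14  14 147] [0.6214 0.202  0.069 ] 0.0693
[203.9 211.5] [ 14  14 147] [0.5742 0.2019 0.069 ] 0.0688
[203.9 236.4] [ 15  14 148] [0.5258 0.202  0.069 ] 0.0692
[204.1 261.6] [ 14  14 149] [0.4775 0.2018 0.069 ] 0.0691
```

View pics/end.png

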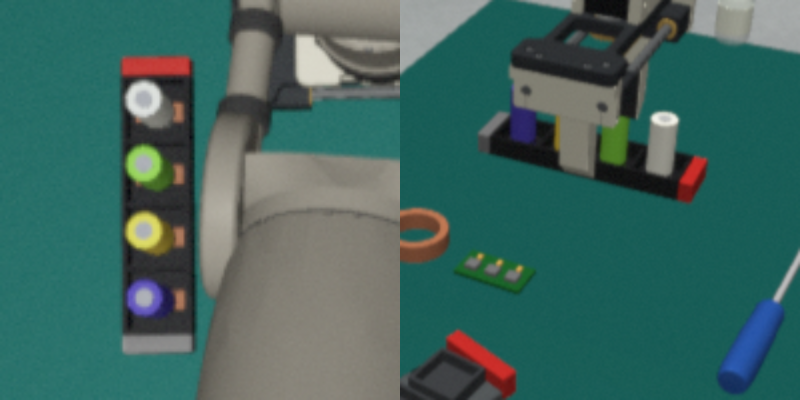

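The four cells stand upright with their tops at 69 mm, which puts them on the pocket floors. From the red end they run white, lime, yellow, violet, as asked.

```bash
python3 -c "
from cell import *
print(hand_in())"
```

```text
the job is handed in; nothing more can be done
None
```

All four cells are upright on their own pocket floors in reverse order (white, lime, yellow, violet from the holder's red end), set down gently and released; I handed the job in at about 37 s of the 109 s allowed.

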